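# Lock the portafilter into the espresso group

### The job

Take the portafilter from the rubber mat by its handle, offer it up into the group head of the espresso machine with the handle out to the barista's left, and turn the handle to the right until the lugs lock and the rim sits snug on the gasket. How far it turns depends on how worn the gasket is, so feel for it: tight enough to seal, but do not crush the gasket. Let go with the portafilter hanging locked in the group, and leave the jug, the tamper and the cup where they are.

Things in the scene. Friction and masses are not known exactly. Their poses are not given: they have to be found in the camera images.
- machine: One-group espresso machine, steel, fixed: housing 290 mm wide, 340 mm high, with a projecting group head over a drip tray (grille 73 mm above the bench). Origin on the bench under the group's axis. -x points out of its front to the barista; facing it, his left is +y, z up. Front panel 85 mm behind the axis; steam wand at y -125 to -130, x 15 to 85 mm.
- group (a point): Centre of the group head's open mouth, on its vertical axis, 205 mm above the bench, at the lower face of the bayonet ring (101 mm outside diameter; the bell above reaches 284 mm). Axes as the machine's. In the mouth are two lips, 72 mm inside diameter, with two gaps 40 deg wide for the lugs; 2 mm play sideways.
- lips (a point): On the group's axis, 227 mm above the bench: height of the portafilter's rim when its lugs lie level with the lips' start. Lugs pass the gaps with the handle 130 deg from the machine's +x towards +y (50 deg left of the front), 5 deg either way. Turning counterclockwise from above, the lips lift it 0.1 mm per deg turned; rim over 1 mm too low: lugs catch on the lips' ends. Stop at 81 deg.
- gasket_mid (a point): On the group's axis, 229.7 mm above the bench: middle height of the gasket, an unseen flat rubber ring facing down; its true height is up to 1.5 mm more or less, by wear. Raised until the rim touches it, the lugs are above the lips. It gives 60 N per mm. Turning, it is met at 12 to 42 deg, then each deg adds 3 to 4 N of squeeze. A seal needs 12 N after letting go; over 60 N crushes it.
- pf_rim (a point): Centre of the portafilter's open rim, at its top: a steel cup 68 mm across, 62 mm high, standing on its base, two lugs (19 mm wide, reaching 42.5 mm from the axis, undersides 16 mm below the rim) at right angles to a straight black handle. x along the handle away from the cup, z up. 0.38 to 0.52 kg, centre of mass 15 mm from the cup's axis towards the handle.
- pf_grip (a point): Centre of the handle at the grip, 125 mm from the cup's axis, 31 mm below the rim. Bar 26 mm wide (y), 28 mm high, 66 to 188 mm from the axis; underside 17 mm above the mat. Axes as pf_rim. Squeezed by the lips, its turning takes 0.02 Nm about the group's axis per N of squeeze (at rest after a small turn; up to 0.05 in motion). Snug is felt at rest as 0.75 Nm: 6 N sideways here. Let go, it stays by friction.
- mat: Black rubber tamping mat, fixed, 170 x 240 x 6 mm, on which the portafilter stands at the start. Origin at the centre of its underside, x along the short side.
- jug: Steel milk jug, 100 mm high, 86 mm across, with a handle; stands on the bench. Origin at the centre of its base. To be left alone.
- tamper: Steel tamper, 58 mm across its foot, 88 mm high; stands on the bench. Origin at the centre of its base. To be left alone.
- cup: White coffee cup, 72 mm across, 60 mm high, with a handle; stands on the bench. Origin at the centre of its base. To be left alone.
Things that resemble listed ones, but are neither listed nor needed, are in the scene too. Leave any yellow look-alike of the part that bears pf_rim alone.

How it is judged:
By the outcome, as a careful person would: the job done as asked, in the order asked, and still so for the second after the job is handed in, with the robot touching nothing.
It also fails if it takes over 64 s, if anything falls off the work surface, if the arm or the gripper's body presses on something with over 40 N, if the wrist force passes 120 N, or if a joint passes its speed limit or range.

### The arm

A 6-joint arm with a two-finger parallel gripper is mounted at the origin on the work surface. World frame = base frame: x ahead of the robot, y to its left, z up, the work surface at z = 0. Lengths are in m, angles in rad, forces in N, time in s.
With the tool pointing down it reaches from about 0.4 to 0.825 m from the base axis. Payload 7 kg.
Tool frame: the origin (TCP) lies at the very end of the fingers, on their centre line; the grasp point (between the pads) lies 19 mm behind it; y points along the fingers, z is the direction in which the jaws open and shut, and the axes are right-handed (so a half turn about y gives the same grasp; the last joint's range is limited). The gripper opens to 88 mm and grips with 3 to 60 N. Pads are 19 mm wide; open, the fingers measure 130 mm over their backs; the gripper's body (78 mm by 193 mm) begins 47 mm behind the grasp point.
Start: joints at [0.288, 0.359, 0.012, 0, -1.224, -0.288], TCP at [0.675, -0, 0.227] pointing down, gripper open.
Joint ranges: [-3.07, 3.07], [-1.43, 2.12], [-1.02, 1.25], [-3.03, 1.67], [-3.05, -0], [-3.03, 3.03]. Speed limits (rad/s): [2.39, 2.39, 3.01, 3.14, 3.14, 3.14].

### API

Orientations are given as [roll, pitch, yaw] about the fixed x, y, z axes, in that order (R = Rz(yaw) Ry(pitch) Rx(roll)).
In Python, from station import get_state, grab_frame, job_done, regions_of gives the robot as it stands.
- The arm moves only by the tool drive_tool, never from a script. Its argument "rows" is a list of rows, each a list of 3 entries, a list of its own where there are three numbers: the shift along the world's x, y, z as a fraction of full scale, then the turn about the world's z as a fraction of full scale, then the opening, from 0 (shut) to 1 (fully open). A call has 1 to 12 rows; each row is the pose to reach, as a shift and turn from the pose commanded when the call began; what a row does not reach only later rows make up. Full scale, the value 1, is 30 cm for a shift and 90 degrees for a turn. A row lasts 1/10 s, in which the tool goes at most 50 mm and 8.59 degrees, less where a joint would pass 70% of its speed; a pose out of reach is approached as far as the arm can. A call with a number of a shift or a turn outside -1 to 1 is refused whole. A call with a gripper value outside its range is refused whole. The fingers move at their own pace and stop on an object; "newtons" is the grip in N (left out, the last holds). Time passes only in rows, so rows that repeat a pose let the fingers close. It gives the time, the measured TCP pose, the force and the opening at its end, in the units of the state.
- get_state(): the state, without advancing time (a new reading comes with each control period).
- grab_frame(name): name is "scene" or "side" or "wrist"; returns a dict with "img" (480x640x3 uint8, blue, green, red), "fx", "fy", "cx", "cy" (pixels), "T" (4x4, takes a point from camera to world coordinates); the wrist camera has in their place "hand_eye" (4x4, takes a point from camera to tool coordinates, whose origin is the TCP and whose axes are the tool frame's). Camera axes: x right, y down, z forward; pixel columns grow to the right and rows downward; lengths in m; the calibration is good to about 2 mm. A picture is of the moment at which its call begins: read the wrist's pose just before it. There is no depth.
- job_done(): hands the job in, once; it reports no verdict.
Trained networks look in a picture, given as the dict that the camera call returned (one of the last four; its "shot" number tells which), for a name from the list of things; names that differ only in an ending like _2 or _b are one class to them, and where a whole thing is asked for, a point or a joint stands for the part that bears it (a point fixed in the world has none). Each returns a list of dicts, best first, with "confidence" (0 to 1); they miss things now and then, are a little off and sometimes report something else, mostly with a low value. They report only what shows in the picture. A call takes as long as a camera call. They do not tell look-alikes from the thing itself.
- regions_of(picture, thing): "pixels" (480x640 bool, what is visible of it) and "box" ([left, top, right, bottom] in pixels, round what is visible of it).
The state is a dict: "t": time; "q": joint angles; "qd": joint speeds; "joint_efforts": joint torques, N m; "eef_pos": TCP position; "ee_rot": TCP orientation; "force": force on the tool from outside, world axes, zero at the start; "moment": the same for the moment, N m; "width": finger opening in m.
Only numpy, scipy, OpenCV 4.12 (cv2) and the standard library are available. Lean on these libraries where they do the work, as an engineer would, in place of code of your own. Each camera call takes 0.05 s, during which the arm holds its last target. There are 200 camera calls.

## Working session

There is one attempt and no reset: what is moved stays moved. The work goes in short steps, Python scripts to look and compute and a tool call to move; the robot and the scene stay as the last step left them, time stands still between calls to the robot, and variables do not carry over. Pictures are saved under pics/ and viewed, about 8 in all and at most 12, crops included, and the job is handed in when it is done.

Besides the shell and the picture viewer there is one more tool, called after ">>>" by a JSON object that holds its "name" and its "arguments". drive_tool: Moves the arm, as the interface text tells. Its arguments: {"type":"object","properties":{"rows":{"type":"array"},"newtons":{"type":"number"}},"required":["rows"]}

```bash
mkdir -p pics; ls; cat > h.py <<'E'
import numpy as np, cv2
from station import *
from scipy.spatial.transform import Rotation as R
def camT(f,st=None):
    if 'T' in f: return np.array(f['T'])
    T=np.eye(4); T[:3,:3]=R.from_euler('xyz',st['ee_rot']).as_matrix(); T[:3,3]=st['eef_pos']
    return T@np.array(f['hand_eye'])
def onplane(f,T,uv,z):
    d=T[:3,:3]@np.array([(uv[0]-f['cx'])/f['fx'],(uv[1]-f['cy'])/f['fy'],1]); o=T[:3,3]
    return o+d*(z-o[2])/d[2]
def proj(f,T,p):
    c=np.linalg.inv(T)@np.r_[p,1]; return np.array([f['fx']*c[0]/c[2]+f['cx'],f['fy']*c[1]/c[2]+f['cy']])
E
python3 - <<'E'
from h import *
st=get_state(); print(st)
out=[]
for n in ['scene','side','wrist']:
    s=get_state(); f=grab_frame(n); T=camT(f,s); print(n,f['fx'],f['cx'],f['cy'],np.round(T,3).tolist())
    cv2.imwrite(f'pics/{n}0.png',f['img'])
    for th in ['machine','pf_rim','mat','jug','tamper','cup']:
        for r in regions_of(f,th):
            m=r['pixels']; ys,xs=np.nonzero(m); print(' ',th,round(r['confidence'],2),r['box'],m.sum(), np.round(onplane(f,T,(xs.mean(),ys.mean()),0.03),3), f['img'][m].mean(0).round())
E
```

```text
pics
{'t': 0.0, 'q': array([ 2.88107275e-01,  3.59388114e-01,  1.10799859e-02, -3.63302632e-04,
       -1.22409806e+00, -2.88103980e-01]), 'qd': array([-0.00070426,  0.00047724, -0.00033866,  0.00054648,  0.00102653,
        0.00131894]), 'joint_efforts': array([-8.00930356e-04, -5.82726967e+01,  2.93058443e+01,  6.99745238e+00,
        6.93249181e-03, -2.06530804e-04]), 'eef_pos': array([ 6.74518434e-01, -1.51050388e-05,  2.25628717e-01]), 'ee_rot': array([-1.56915577e+00,  1.30010315e-04,  1.57067601e+00]), 'force': array([-0.46403392, -0.29836409,  0.44875825]), 'moment': array([ 0.02340217, -0.02615952,  0.03129055]), 'width': 0.087246895937518}
scene 476.47489236370615 316.2452458797812 248.37180675165544 [[-0.846, 0.391, -0.362, 0.801], [0.533, 0.624, -0.572, 0.614], [0.002, -0.677, -0.736, 0.812], [0.0, 0.0, 0.0, 1.0]]
  machine 0.82 [76.8, 42.4, 302.4, 280.2] 15480 [ 0.527 -0.352  0.03 ] [89. 89. 94.]
  pf_rim 0.66 [284.6, 302.7, 376.9, 402.7] 2388 [0.53  0.225 0.03 ] [62. 62. 66.]
  pf_rim 0.57 [400.9, 250.3, 482.0, 322.5] 1941 [0.237 0.228 0.03 ] [  3. 140. 174.]
  mat 0.7 
[... 1208 characters left out ...]
0.953, 0.383], [0.0, 0.0, 0.0, 1.0]]
  machine 0.78 [278.0, 1.1, 640.0, 139.5] 49695 [ 0.55  -0.134  0.03 ] [115. 113. 119.]
  pf_rim 0.79 [403.6, 327.6, 456.0, 394.8] 885 [0.548 0.209 0.03 ] [85. 85. 89.]
  pf_rim 0.65 [280.5, 2.7, 640.0, 143.5] 49639 [ 0.55  -0.134  0.03 ] [115. 113. 119.]
  mat 0.93 [360.9, 283.2, 502.3, 395.0] 3998 [0.57  0.146 0.03 ] [31. 31. 34.]
  jug 0.74 [210.4, 290.0, 312.2, 396.8] 4688 [0.735 0.162 0.03 ] [90. 90. 94.]
  jug 0.66 [277.6, 0.0, 640.0, 142.5] 49807 [ 0.55  -0.133  0.03 ] [115. 114. 119.]
  tamper 0.67 [238.4, 199.4, 294.6, 258.4] 2500 [0.734 0.018 0.03 ] [130. 130. 136.]
  cup 0.91 [236.3, 390.4, 294.3, 406.0] 673 [0.749 0.245 0.03 ] [110. 117. 126.]
```

View pics/scene0.png

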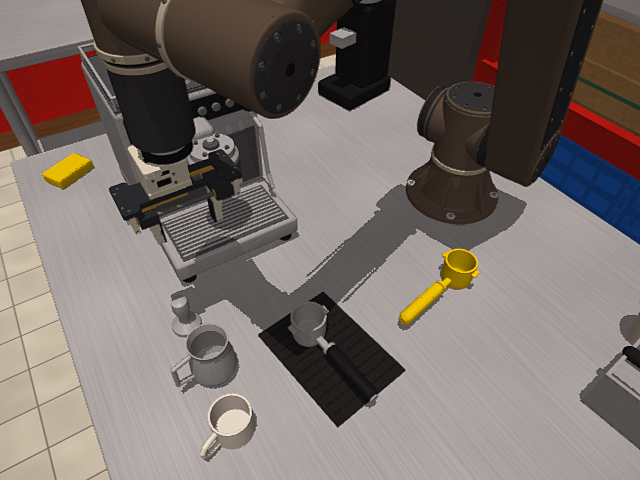

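View pics/side0.png

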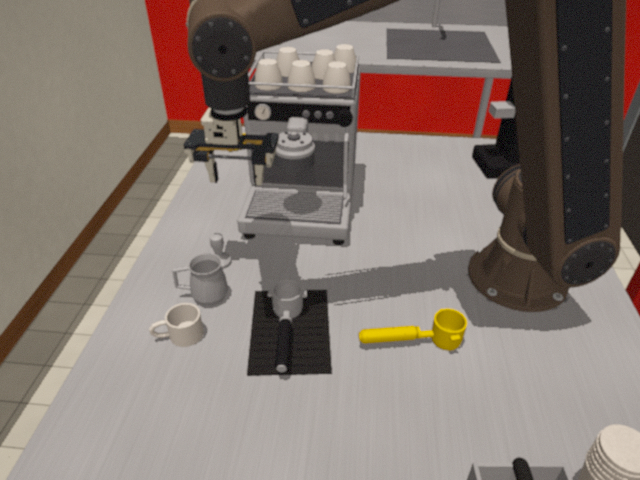

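View pics/wrist0.png

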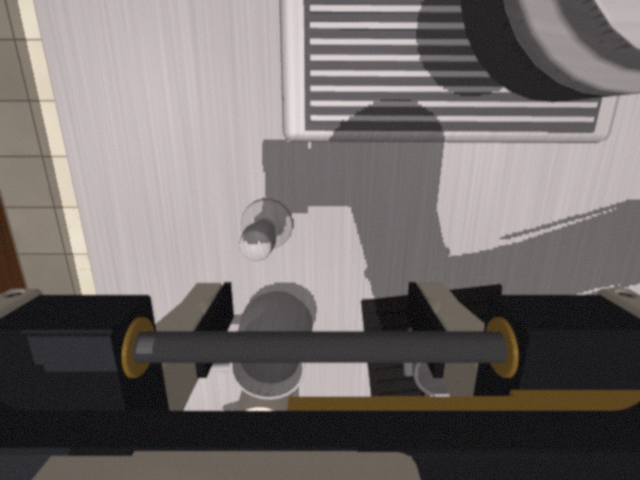

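The scene picture shows the steel portafilter on the mat, with its cup at (309,322) and handle end at (370,395). The yellow look-alike is at (460,270). The machine faces world +y, and the gripper partly hides its group. In the side picture the group is at (295,147) and free. The wrist view shows the tamper, the jug and part of the group at top right.

```bash
cat > pf.py <<'E'
from h import *
from scipy.optimize import minimize
a=np.linspace(0,2*np.pi,40)
def model(dz=0):
    c=np.c_[.034*np.cos(a),.034*np.sin(a),0*a]
    box=np.array([[x,y,z] for x in(.066,.188) for y in(-.013,.013) for z in(-.045,-.017)])
    return np.r_[c,c+[0,0,-.062],box]
def hullmask(pts,S=3):
    m=np.zeros((480*S,640*S),np.uint8)
    cv2.fillConvexPoly(m,cv2.convexHull(np.round(pts*S+S/2-.5).astype(np.int32)),1); return m
def fit(views,p0,free_z=True):
    H=[]
    for f,T,m in views:
        ys,xs=np.nonzero(m); H.append(hullmask(np.c_[xs,ys].astype(float)))
    def cost(p):
        c,s=np.cos(p[2]),np.sin(p[2]); M=model()@np.array([[c,s,0],[-s,c,0],[0,0,1]])+[p[0],p[1],p[3] if len(p)>3 else .068]
        v=0
        for (f,T,_),h in zip(views,H):
            g=hullmask(np.array([proj(f,T,q) for q in M])); v+=1-(g&h).sum()/(g|h).sum()
        return v
    sx=np.array([np.r_[p0],*[np.r_[p0]+d for d in np.diag([.01,.01,.08,.008][:len(p0)])]])
    r=minimize(cost,p0,method='Nelder-Mead',options=dict(initial_simplex=sx,maxiter=150,xatol=2e-4,fatol=1e-4))
    return r.x,r.fun
E
python3 - <<'E'
from pf import *
V=[]
for n in['scene','side']:
    f=grab_frame(n);T=camT(f)
    rs=[r for r in regions_of(f,'pf_rim') if np.ptp(f['img'][r['pixels']].mean(0))<30 and r['confidence']>.4]
    print(n,[r['box'] for r in rs]); V.append((f,T,rs[0]['pixels']))
for v in (V,V[:1],V[1:]):
    print(fit(v,[.53,.19,1.5]))
print(fit(V,[.53,.19,1.5,.068]))
E
```

```text
scene [[288.9, 300.6, 377.9, 403.6]]
side [[269.6, 279.4, 308.5, 372.3]]
(array([0.53701171, 0.16767818, 1.63221446]), np.float64(0.23430782688143625))
(array([0.5347463 , 0.16662715, 1.63673558]), np.float64(0.09253548906853348))
(array([0.53792085, 0.16668565, 1.6279442 ]), np.float64(0.11215280820117413))
(array([0.53880706, 0.17203919, 1.64045522, 0.07379824]), np.float64(0.21067428069184513))
```

>>> {"name": "drive_tool", "arguments": {"rows": [[[-0.48,0.96,-0.15],0.04,1],[[-0.48,0.96,-0.15],0.04,1],[[-0.48,0.96,-0.15],0.04,1],[[-0.48,0.96,-0.15],0.04,1],[[-0.48,0.96,-0.15],0.04,1],[[-0.48,0.96,-0.15],0.04,1],[[-0.48,0.96,-0.15],0.04,1],[[-0.48,0.96,-0.15],0.04,1],[[-0.48,0.96,-0.15],0.04,1],[[-0.48,0.96,-0.15],0.04,1]]}}

```text
t: 2.25
eef_pos: [0.5313, 0.2875, 0.1817]
ee_rot: [-1.571, 0.0, 1.633]
force: [0.2, -0.7, -0.1]
width: 0.0877
```

```bash
python3 - <<'E'
from pf import *
s=get_state(); print(s['eef_pos'],s['ee_rot'])
fw=grab_frame('wrist'); Tw=camT(fw,s); fs=grab_frame('scene'); fd=grab_frame('side')
V=[]
for f,T in((fw,Tw),):
    for r in regions_of(f,'pf_rim'): print(r['box'],r['confidence'])
P=np.array([.537,.168,.068])
d=np.array([np.cos(1.635),np.sin(1.635),0])
im=fw['img'].copy()
for k in(0,.066,.125,.188):
    q=proj(fw,Tw,P+d*k-[0,0,.017 if k else 0]); cv2.circle(im,tuple(int(v) for v in q),3,(0,0,255),-1)
top=np.hstack([cv2.resize(im,(400,300)),cv2.resize(fs['img'][90:240,80:280],(400,300))])
c=cv2.resize(fd['img'][60:260,220:380],(480,600),interpolation=cv2.INTER_CUBIC)
cv2.imwrite('pics/a1.png',top)
c=np.hstack([cv2.resize(fs['img'][30:280,70:310],(400,416)),cv2.resize(fd['img'][40:250,230:370],(277,416))])
cv2.imwrite('pics/a2.png',c); cv2.imwrite('pics/s1.png',fs['img']); cv2.imwrite('pics/d1.png',fd['img']); cv2.imwrite('pics/w1.png',fw['img'])
E
```

```text
[0.53130234 0.28752383 0.18173001] [-1.57100436e+00  7.37281105e-06  1.63329786e+00]
[262.4, 24.1, 381.5, 301.5] 0.82
[490.0, 160.8, 639.5, 212.2] 0.68
```

View pics/a1.png

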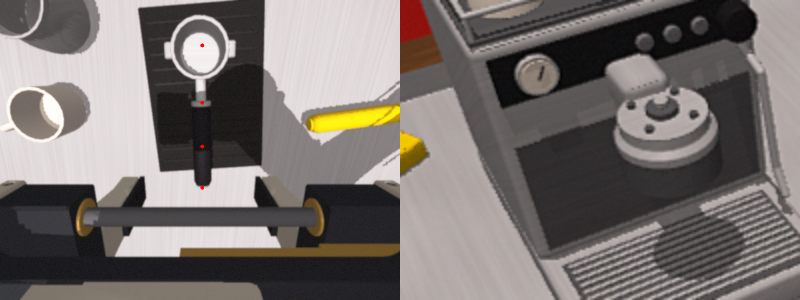

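View pics/a2.png

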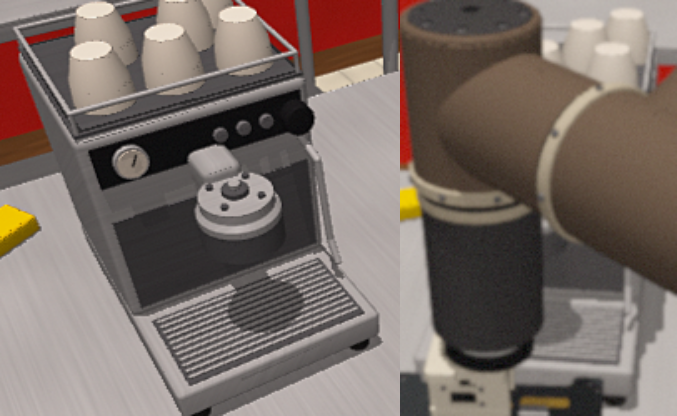

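The wrist view agrees with the fit: cup at (202,45) and handle down to (203,186) in the half-size picture, within about 2 mm of the projected dots. The scene crop shows the group free of obstruction. I'll grasp at about 110 mm from the cup's axis, which reduces the pitch load on the grip.

>>> {"name": "drive_tool", "arguments": {"rows": [[[0,-0.03,-0.3],0,1],[[0,-0.03,-0.3],0,1],[[0,-0.03,-0.545],0,1],[[0,-0.03,-0.545],0,1],[[0,-0.03,-0.545],0,1],[[0,-0.03,-0.545],0,0],[[0,-0.03,-0.545],0,0],[[0,-0.03,-0.545],0,0],[[0,-0.03,-0.545],0,0],[[0,-0.03,-0.545],0,0],[[0,-0.03,-0.545],0,0]], "newtons": 60}}

```text
t: 3.55
eef_pos: [0.5311, 0.2792, 0.0186]
ee_rot: [-1.571, -0.001, 1.634]
force: [-0.4, -0.0, 0.6]
width: 0.0452
```

```bash
python3 - <<'E'
from h import *
# group ring/bell measurement from scene (arm free) and first side picture
f=grab_frame('scene');T=camT(f); im=f['img']; cv2.imwrite('pics/s2.png',im)
for r in regions_of(f,'machine'): print(r['box'],r['confidence'])
f2=grab_frame('side'); cv2.imwrite('pics/d2.png',f2['img'])
a=cv2.resize(im[90:230,170:270],(400,560),interpolation=cv2.INTER_CUBIC)
b=cv2.imread('pics/side0.png'); b=cv2.resize(b[105:215,250:350],(400,440),interpolation=cv2.INTER_CUBIC)
b=np.vstack([b,np.zeros((120,400,3),np.uint8)])
cv2.imwrite('pics/a3.png',np.hstack([a,b]))
E
```

```text
[78.5, 5.3, 302.9, 279.0] 0.96
```

View pics/a3.png

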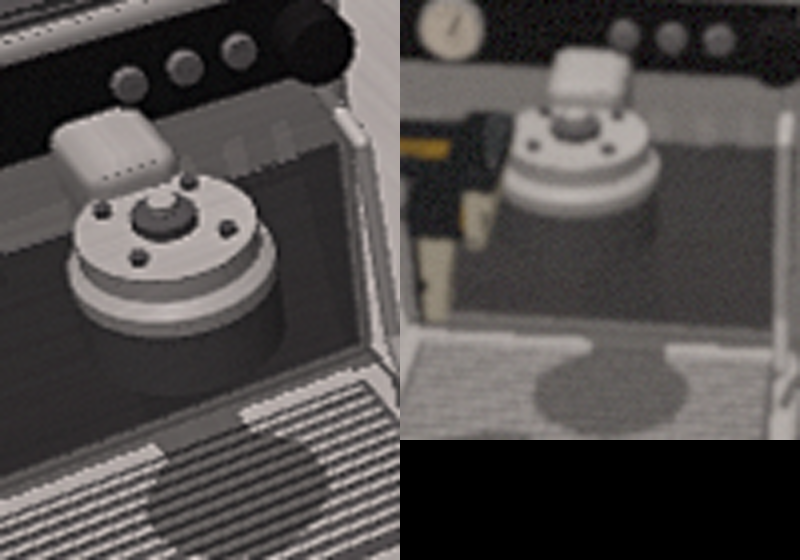

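The crops show the bell's light top plate with four bolts and a knob, and below it the dark ring: scene centre about (212,145), side about (295,150). The fingers are still closing, so I'll finish the grip and lift gently.

>>> {"name": "drive_tool", "arguments": {"rows": [[[0,0,0],0,0],[[0,0,0],0,0],[[0,0,0],0,0],[[0,0,0],0,0],[[0,0,0.05],0,0],[[0,0,0.1],0,0],[[0,0,0.2],0,0],[[0,0,0.3],0,0],[[0,0,0.4],0,0],[[0,0,0.4],0,0],[[0,0,0.4],0,0]], "newtons": 60}}

```text
t: 4.8
eef_pos: [0.5305, 0.279, 0.1377]
ee_rot: [-1.57, -0.001, 1.633]
force: [0.3, 0.2, -5.6]
width: 0.026
```

```bash
python3 - <<'E'
from pf import *
s=get_state(); print(s['t'],s['eef_pos'],s['force'],s['moment'],s['width'])
fw=grab_frame('wrist'); Tw=camT(fw,s); cv2.imwrite('pics/w3.png',fw['img'])
V=[]
for n in['scene','side']:
    f=grab_frame(n);T=camT(f); cv2.imwrite(f'pics/{n}3.png',f['img'])
    rs=[r for r in regions_of(f,'pf_rim') if np.ptp(f['img'][r['pixels']].mean(0))<30 and r['confidence']>.4]
    print(n,[r['box'] for r in rs])
# predicted rim in wrist if level
im=fw['img'].copy(); P=np.array([.537,.168,.068+s['eef_pos'][2]-.0186])
q=[proj(fw,Tw,P+[.034*np.cos(t),.034*np.sin(t),0]) for t in np.linspace(0,6.28,60)]
cv2.polylines(im,[np.round(q).astype(int)],True,(0,0,255),1)
cv2.imwrite('pics/a4.png',im)
E
```

```text
4.8 [0.53048091 0.27900498 0.1377114 ] [ 0.31308764  0.15227322 -5.56428352] [ 0.36863051  0.1619573  -0.05846765] 0.02600118862378101
scene [[287.6, 260.8, 382.6, 369.8]]
side [[272.8, 242.7, 308.7, 328.8], [240.0, 47.8, 361.0, 245.9]]
```

View pics/a4.png

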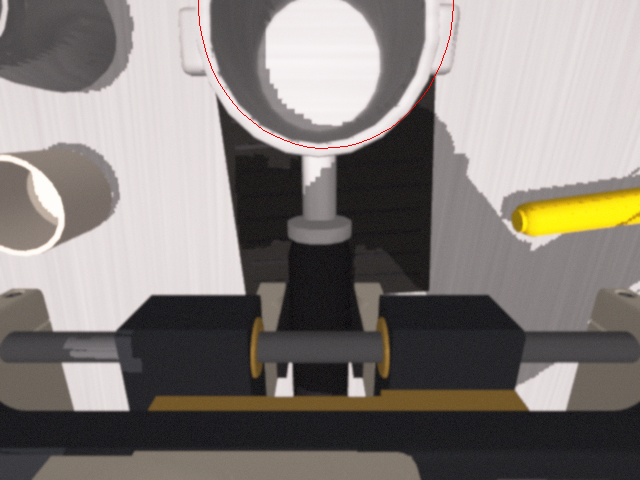

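The pf is held: opening 26 mm, moment 0.37 Nm. The rim's real outline (left 208, right 445, bottom 157) is a bit smaller and lower than the level prediction, so the cup droops a little. I'll fit that tilt.

```bash
cat > tilt.py <<'E'
from h import *
from scipy.optimize import least_squares
# tool frame: y down (along fingers), z jaw dir, x = y cross z ; cup direction = camera side
def rimpts(f,c=(320,45)):
    g=cv2.GaussianBlur(f['img'].max(2),(3,3),0).astype(float); out=[]
    for a in np.radians(np.r_[np.arange(36,76,3),np.arange(106,146,3)]):
        r=np.arange(95,135,.5); x=c[0]+r*np.cos(a); y=c[1]+r*np.sin(a)
        v=cv2.remap(g.astype(np.float32),x.astype(np.float32)[None],y.astype(np.float32)[None],cv2.INTER_LINEAR)[0]
        d=v[4:]-v[:-4]; i=np.argmin(d)
        if d[i]<-60: out.append((x[i+2],y[i+2]))
    return np.array(out)
def fit(f,pts,L=None):
    he=np.array(f['hand_eye']); inv=np.linalg.inv(he)
    sx=np.sign(he[0,3]) # side of camera = cup side
    t=np.linspace(0,2*np.pi,400)
    def rim(p):
        th,d,lat=p
        # in grip frame: u along to cup, w up ; rim centre (d, .031) rotated down by th about jaw axis
        u=d+.034*np.cos(t); w=np.full_like(t,.031)
        U=u*np.cos(th)+w*np.sin(th); W=-u*np.sin(th)+w*np.cos(th)
        P=np.c_[sx*U,-.019-W,lat+.034*np.sin(t)]
        c=P@inv[:3,:3].T+inv[:3,3]; return np.c_[f['fx']*c[:,0]/c[:,2]+f['cx'],f['fy']*c[:,1]/c[:,2]+f['cy']]
    def res(p):
        q=rim(p); return np.sqrt(((pts[:,None]-q[None])**2).sum(2)).min(1)
    best=min((least_squares(lambda p:res(p),[a,b,0],x_scale=[.01,.001,.001]) for a in(0,.05) for b in(.11,.12)),key=lambda r:r.cost)
    return best.x,np.sqrt(2*best.cost/len(pts)),rim(best.x)
E
python3 - <<'E'
from tilt import *
s=get_state(); f=grab_frame('wrist'); print(np.round(f['hand_eye'],3).tolist())
p=rimpts(f); print(len(p),p.round()[::4].tolist())
x,e,_=fit(f,p); print('tilt deg',np.degrees(x[0]),'d,lat',x[1:],'rms px',e)
print(s['force'],s['moment'])
E
```

```text
[[0.0, 0.953, 0.303, -0.083], [-0.0, -0.303, 0.953, -0.157], [1.0, -0.0, 0.0, -0.001], [0.0, 0.0, 0.0, 1.0]]
28 [[409.0, 110.0], [393.0, 126.0], [375.0, 140.0], [354.0, 150.0], [278.0, 149.0], [257.0, 138.0], [239.0, 123.0]]
tilt deg 1.3600919059064482 d,lat [ 0.10797002 -0.00161602] rms px 0.6334953036339857
[ 0.28874179  0.08365696 -4.58050752] [0.45230783 0.03702652 0.00807865]
```

```bash
python3 - <<'E'
from h import *
def ray(f,uv):
    T=camT(f); d=T[:3,:3]@np.array([(uv[0]-f['cx'])/f['fx'],(uv[1]-f['cy'])/f['fy'],1]); return T[:3,3],d/np.linalg.norm(d)
def tri(rs):
    A=sum(np.eye(3)-np.outer(d,d) for o,d in rs); b=sum((np.eye(3)-np.outer(d,d))@o for o,d in rs); return np.linalg.solve(A,b)
fs=grab_frame('scene'); fd=grab_frame('side')
def S(x,y): return (x/4+170-.375,y/4+90-.375)
def D(x,y): return ((x-400)/4+250-.375,y/4+105-.375)
for n,a,b in [('knob top',(160,200),(575,118)),('plate',(166,228),(577,133)),('collar',(172,270),(581,175)),('lever?',(113,150),(590,72))]:
    rs=[ray(fs,S(*a)),ray(fd,D(*b))]; p=tri(rs); print(n,p.round(4),[np.linalg.norm(np.cross(p-o,d)).round(4) for o,d in rs])
f=fs
for z in(.27,.205): print(onplane(fs,camT(fs),S(166,228),z), )
s=get_state(); 
E
```

```text
knob top [ 0.5629 -0.1443  0.282 ] [np.float64(0.0008), np.float64(0.0008)]
plate [ 0.5627 -0.1421  0.2705] [np.float64(0.0019), np.float64(0.0019)]
collar [ 0.5616 -0.1496  0.2393] [np.float64(0.0008), np.float64(0.0008)]
lever? [ 0.5628 -0.2021  0.2816] [np.float64(0.0026), np.float64(0.0026)]
[ 0.56382725 -0.13983939  0.27      ]
[ 0.53544976 -0.23018176  0.205     ]
```

>>> {"name": "drive_tool", "arguments": {"rows": [[[0,0,0.12],0,0],[[0,-0.05,0.25],-0.05,0],[[0,-0.13,0.38],-0.1,0],[[0.01,-0.22,0.5],-0.15,0],[[0.02,-0.32,0.6],-0.2,0],[[0.03,-0.42,0.64],-0.26,0],[[0.04,-0.52,0.64],-0.33,0],[[0.05,-0.62,0.64],-0.4,0],[[0.05,-0.72,0.64],-0.47,0],[[0.05,-0.82,0.64],-0.53,0],[[0.05,-0.9,0.64],-0.58,0],[[0.05,-0.94,0.64],-0.595,0]]}}

```text
t: 6.4
eef_pos: [0.5457, -0.0048, 0.3299]
ee_rot: [-1.571, 0.0, 0.695]
force: [0.9, 0.9, -3.7]
width: 0.0255
```

>>> {"name": "drive_tool", "arguments": {"rows": [[[0,0,0],0,0],[[0,0,0],0,0],[[0,0,0],0,0]]}}

```text
t: 6.7
eef_pos: [0.5461, -0.0023, 0.3299]
ee_rot: [-1.571, -0.0, 0.7]
force: [0.8, -0.0, -4.4]
width: 0.0259
```

```bash
python3 - <<'E'
from tilt import *
s=get_state(); print(s['t'],s['eef_pos'],s['ee_rot'],s['force'],s['moment'],s['q'])
f=grab_frame('wrist'); T=camT(f,s); cv2.imwrite('pics/w5.png',f['img']); np.savez('w5.npz',T=T)
p=rimpts(f); print(len(p)); 
if len(p)>10:
    x,e,_=fit(f,p); print('tilt deg',np.degrees(x[0]),'d,lat',x[1:],'rms px',e)
print(proj(f,T,[.5625,-.144,.27]))
E
```

```text
6.7 [ 0.54606737 -0.00229683  0.32992783] [-1.57060456e+00 -5.84398871e-05  7.00427358e-01] [ 0.79228062 -0.04222201 -4.38564789] [ 0.27573965 -0.33499773  0.05207545] [ 3.54536317e-01  9.40341729e-02 -1.00756431e-01 -2.04082992e-04
 -1.37601576e+00 -1.22486578e+00]
0
[121.04405986 132.59965337]
```

View pics/w5.png

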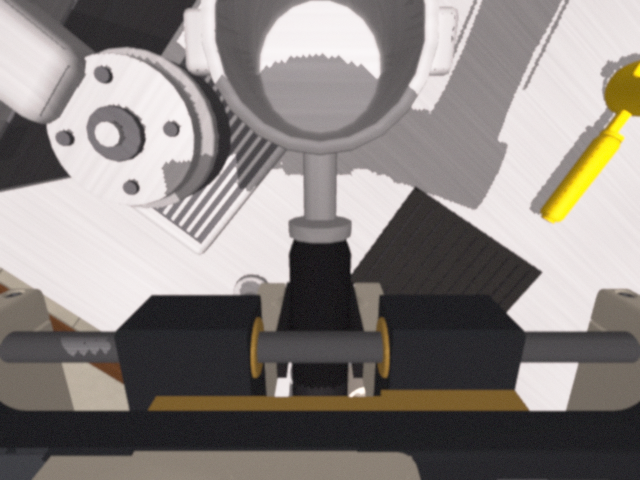

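Wrist view: the plate's four bolts are at (103,74), (172,128), (131,187) and (65,138), so its centre is about (118,132), 3 px from the predicted point. The cup is still firmly held. I'll take a second wrist view from a 60 mm shift.

>>> {"name": "drive_tool", "arguments": {"rows": [[[-0.08,-0.06,0],0,0],[[-0.15,-0.13,0],0,0],[[-0.15,-0.13,0],0,0],[[-0.15,-0.13,0],0,0],[[-0.15,-0.13,0],0,0]]}}

```text
t: 7.25
eef_pos: [0.5014, -0.0414, 0.3301]
ee_rot: [-1.571, -0.0, 0.7]
force: [0.1, 0.8, -4.0]
width: 0.0258
```

```bash
cat > grp.py <<'E'
from h import *
from scipy.optimize import least_squares
def bolts(img,c,R=85):
    g=cv2.cvtColor(img,cv2.COLOR_BGR2GRAY); m=(g<110).astype(np.uint8)
    n,l,st,ce=cv2.connectedComponentsWithStats(m)
    return [(ce[i].round(2).tolist(),int(st[i,4])) for i in range(1,n) if 60<st[i,4]<1500 and np.hypot(*(ce[i]-c))<R]
E
python3 - <<'E'
from grp import *
E
mv grp.py gr.py
python3 - <<'E'
from gr import *
s=get_state(); print(s['eef_pos'],s['ee_rot'])
f=grab_frame('wrist'); T2=camT(f,s); cv2.imwrite('pics/w6.png',f['img'])
T1=np.load('w5.npz')['T']; np.savez('w6.npz',T=T2)
i1=cv2.imread('pics/w5.png')
print(bolts(i1,(118,132))); c=proj(f,T2,[.5625,-.144,.27]); print(c,bolts(f['img'],c))
E
```

```text
[ 0.50137711 -0.04138127  0.3301137 ] [-1.57086601e+00 -3.88023480e-04  6.99859490e-01]
[([107.96, 75.04], 69), ([189.51, 138.68], 692), ([135.82, 130.49], 299), ([119.77, 132.09], 116), ([69.45, 137.14], 73)]
[138.80605968 228.56283824] [([198.33, 210.82], 635), ([149.17, 220.82], 264), ([184.89, 225.74], 168), ([137.37, 228.63], 87), ([90.44, 231.13], 61)]
```

```bash
python3 - <<'E'
import cv2,numpy as np
a=cv2.imread('pics/w5.png')[40:215,30:230]; b=cv2.imread('pics/w6.png')[135:310,45:245]
cv2.imwrite('pics/a7.png',np.hstack([cv2.resize(x,(400*1,350),interpolation=cv2.INTER_CUBIC) for x in(a,b)]))
E
```

```text
(no output)
```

View pics/a7.png

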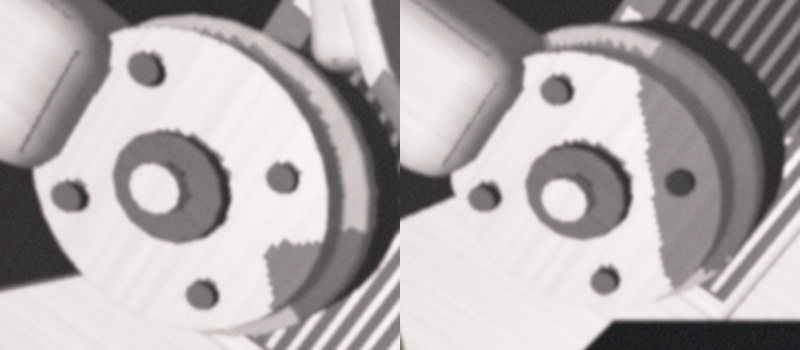

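```bash
python3 - <<'E'
from gr import *
f=grab_frame('wrist'); T1=np.load('w5.npz')['T'];T2=np.load('w6.npz')['T']
A=[(144,68),(280,176),(200,294),(67,195),(154,187)];B=[(155,89),(279,181),(203,280),(82,196),(164,200)]
P=[]
for a,b in zip(A,B):
    rs=[]
    for T,u in((T1,(a[0]/2+30-.25,a[1]/2+40-.25)),(T2,(b[0]/2+45-.25,b[1]/2+135-.25))):
        d=T[:3,:3]@np.array([(u[0]-f['cx'])/f['fx'],(u[1]-f['cy'])/f['fy'],1]); rs.append((T[:3,3],d/np.linalg.norm(d)))
    M=sum(np.eye(3)-np.outer(d,d) for o,d in rs); p=np.linalg.solve(M,sum((np.eye(3)-np.outer(d,d))@o for o,d in rs)); P.append(p)
    print(p.round(4))
P=np.array(P); print('centre',P[:4].mean(0), 'opp',P[0]-P[2],P[1]-P[3],np.degrees([np.arctan2(*(P[0]-P[2])[1::-1]),np.arctan2(*(P[1]-P[3])[1::-1])]))
s=get_state();print(s['eef_pos'])
E
```

```text
[ 0.5414 -0.1683  0.2706]
[ 0.5409 -0.1226  0.272 ]
[ 0.5869 -0.1231  0.2707]
[ 0.5867 -0.1687  0.2706]
[ 0.5632 -0.1446  0.2831]
centre [ 0.56398301 -0.14568378  0.27096097] opp [-0.0455688  -0.0452303  -0.00010657] [-0.04588403  0.04608069  0.00141157] [-135.213599    134.87747423]
[ 0.50139016 -0.04139091  0.32981288]
```

The group axis is at (0.564, −0.1457) and the machine's yaw is −90°. The tool already has the handle at 40°, the entry direction. I'll go to the front of the group and descend there.

>>> {"name": "drive_tool", "arguments": {"rows": [[[0.06,0.05,0],0,0],[[0.16,0.11,0],0,0],[[0.28,0.18,0],0,0],[[0.4,0.25,0],0,0],[[0.48,0.29,-0.05],0,0],[[0.48,0.29,-0.15],0,0],[[0.48,0.29,-0.27],0,0],[[0.48,0.29,-0.39],0,0],[[0.48,0.29,-0.51],0,0],[[0.48,0.29,-0.61],0,0],[[0.48,0.29,-0.65],0,0],[[0.48,0.29,-0.65],0,0]]}}

```text
t: 8.55
eef_pos: [0.6442, 0.045, 0.1329]
ee_rot: [-1.569, 0.004, 0.699]
force: [-0.5, -0.2, -3.7]
width: 0.0256
```

```bash
python3 - <<'E'
from tilt import *
s=get_state(); print(s['t'],s['eef_pos'],s['ee_rot'],s['force'],s['moment'])
f=grab_frame('wrist'); cv2.imwrite('pics/w8.png',f['img'])
fs=grab_frame('scene'); fd=grab_frame('side'); cv2.imwrite('pics/s8.png',fs['img']); cv2.imwrite('pics/d8.png',fd['img'])
x=np.array([np.radians(1.36),.108,-.0016])
# predicted rim for tilt values overlay, scene & wrist
h=np.array([np.cos(s['ee_rot'][2]),np.sin(s['ee_rot'][2]),0]); l=np.array([-h[1],h[0],0])
t=np.linspace(0,2*np.pi,60)
def rim(th,d,lat,tz=0):
    u=d+.034*np.cos(t); w=.031; U=u*np.cos(th)+w*np.sin(th); W=-u*np.sin(th)+w*np.cos(th)
    return s['eef_pos']+np.outer(-U,h)+np.outer(lat+.034*np.sin(t),l)+np.outer(.019+W,[0,0,1])
r=rim(*x); print('rim centre',r[:-1].mean(0))
ims=[]
for g,T in((f,camT(f,s)),(fs,camT(fs)),(fd,camT(fd))):
    im=g['img'].copy(); q=np.array([proj(g,T,p) for p in r]); c=q.mean(0)
    S=4 if g is not f else 2
    hw=(50,44) if g is not f else (130,88); cc=np.clip(c,[hw[0],hw[1]],[639-hw[0],479-hw[1]]).astype(int)
    x0,y0=cc[0]-hw[0],cc[1]-hw[1]
    cr=cv2.resize(im[y0:y0+2*hw[1],x0:x0+2*hw[0]],None,fx=S*(.5 if g is f else .66),fy=S*(.5 if g is f else .66),interpolation=cv2.INTER_CUBIC)
    k=S*(.5 if g is f else .66)
    cv2.polylines(cr,[np.round((q-[x0,y0]+.5)*k).astype(int)],True,(0,0,255),1); ims.append(cr)
H=max(i.shape[0] for i in ims)
cv2.imwrite('pics/a8.png',np.hstack([cv2.copyMakeBorder(i,0,H-i.shape[0],0,0,0) for i in ims])); print([i.shape for i in ims])
E
```

```text
8.55 [0.64424482 0.04500842 0.13287939] [-1.56937584  0.00386425  0.69932321] [-0.50610795 -0.20707383 -3.74636857] [ 0.16987915 -0.28358917 -0.02785369]
rim centre [ 0.56208493 -0.02618964  0.18030736]
[(176, 260, 3), (232, 264, 3), (232, 264, 3)]
```

View pics/a8.png

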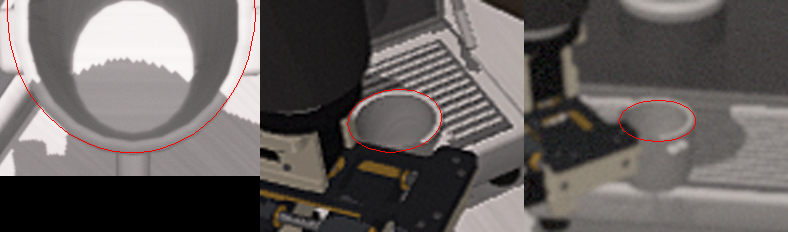

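```bash
cat > sc.py <<'E'
from h import *
import itertools
def run(fr,s,names,Rr=.034,grid=None):
    h=np.array([np.cos(s['ee_rot'][2]),np.sin(s['ee_rot'][2]),0]); l=np.array([-h[1],h[0],0]); t=np.linspace(0,2*np.pi,180,endpoint=False)
    def rim(th,d,lat):
        u=d+Rr*np.cos(t); w=.031; U=u*np.cos(th)+w*np.sin(th); W=-u*np.sin(th)+w*np.cos(th)
        return s['eef_pos']+np.outer(-U,h)+np.outer(lat+Rr*np.sin(t),l)+np.outer(.019+W,[0,0,1])
    G={}
    for n in names:
        f=fr[n]; g=cv2.GaussianBlur(cv2.cvtColor(f['img'],cv2.COLOR_BGR2GRAY).astype(np.float32),(0,0),1)
        G[n]=np.minimum(np.hypot(cv2.Sobel(g,5,1,0),cv2.Sobel(g,5,0,1)),150)
    out=[]
    for th,d,lat in itertools.product(np.radians(np.arange(-2,7.1,.5)),np.arange(.100,.119,.001),np.arange(-.003,.0031,.001)):
        r=rim(th,d,lat); sc=0
        for n in names:
            f=fr[n]; Ti=np.linalg.inv(camT(f,s)); c=r@Ti[:3,:3].T+Ti[:3,3]
            u=f['fx']*c[:,0]/c[:,2]+f['cx']; v=f['fy']*c[:,1]/c[:,2]+f['cy']; ok=(u>0)&(u<639)&(v>0)&(v<479)
            val=cv2.remap(G[n],u[None].astype(np.float32),v[None].astype(np.float32),cv2.INTER_LINEAR)[0]
            sc+=val[ok].mean()
        out.append((sc,np.degrees(th),d,lat,*r.mean(0)))
    return sorted(out,reverse=True)
E
python3 - <<'E'
from sc import *
s=get_state(); fr={n:grab_frame(n) for n in('wrist','scene','side')}
for n in(['wrist'],['scene'],['side'],['scene','side'],['wrist','scene','side']):
  for o in run(fr,s,n)[:4]: print(n,np.round(o,3))
E
```

```text
['wrist'] [ 7.0532e+01  7.0000e+00  1.0800e-01 -3.0000e-03  5.6300e-01 -2.8000e-02
  1.7400e-01]
['wrist'] [ 6.8424e+01  6.5000e+00  1.0800e-01  2.0000e-03  5.6000e-01 -2.4000e-02
  1.7400e-01]
['wrist'] [ 6.7422e+01  6.5000e+00  1.0800e-01 -3.0000e-03  5.6300e-01 -2.8000e-02
  1.7400e-01]
['wrist'] [ 6.6359e+01  6.0000e+00  1.0900e-01 -3.0000e-03  5.6300e-01 -2.9000e-02
  1.7500e-01]
['scene'] [ 1.15541e+02  3.50000e+00  1.11000e-01 -1.00000e-03  5.61000e-01
 -2.80000e-02  1.80000e-01]
['scene'] [ 1.15503e+02  4.00000e+00  1.12000e-01 -2.00000e-03  5.60000e-01
 -3.00000e-02  1.79000e-01]
['scene'] [ 1.15443e+02  3.50000e+00  1.12000e-01 -1.00000e-03  5.60000e-01
 -2.90000e-02  1.80000e-01]
['scene'] [ 1.15048e+02  3.00000e+00  1.11000e-01 -1.00000e-03  5.61000e-01
 -2.80000e-02  1.81000e-01]
['side'] [ 9.2243e+01  2.5000e+00  1.1200e-01 -3.0000e-03  5.6200e-01 -3.0000e-02
  1.8200e-01]
['side'] [ 9.2191e+01  2.0000e+00  1.1100e-01 -2.0000e-03  5.6200e-01 -2.8000e-02
  1.8300e-01]
['side'] [ 9.1878e+01  2.5000e+00  1.1100e-01 -3.0000e-03  5.6200e-01 -2.9000e-02
  1.8200e-01]
['side']
[... 312 characters left out ...]
['scene', 'side'] [ 2.01113e+02  1.50000e+00  1.09000e-01  1.00000e-03  5.62000e-01
 -2.50000e-02  1.84000e-01]
['scene', 'side'] [ 2.00498e+02  1.50000e+00  1.09000e-01  0.00000e+00  5.62000e-01
 -2.50000e-02  1.84000e-01]
['wrist', 'scene', 'side'] [ 2.45824e+02  2.50000e+00  1.11000e-01 -3.00000e-03  5.62000e-01
 -2.90000e-02  1.82000e-01]
['wrist', 'scene', 'side'] [ 2.45477e+02  3.00000e+00  1.11000e-01 -2.00000e-03  5.62000e-01
 -2.90000e-02  1.81000e-01]
['wrist', 'scene', 'side'] [ 2.4441e+02  2.5000e+00  1.1100e-01 -2.0000e-03  5.6200e-01 -2.8000e-02
  1.8200e-01]
['wrist', 'scene', 'side'] [ 2.43625e+02  3.00000e+00  1.11000e-01 -3.00000e-03  5.62000e-01
 -2.90000e-02  1.81000e-01]
```

>>> {"name": "drive_tool", "arguments": {"rows": [[[0,-0.03,0],0,0],[[0,-0.1,0],0,0],[[0,-0.18,0],0,0],[[0,-0.26,0],0,0],[[0,-0.33,0],0,0],[[0,-0.37,0],0,0],[[0,-0.393,0],0,0],[[0,-0.393,0],0,0],[[0,-0.393,0],0,0],[[0,-0.393,0],0,0]]}}

```text
t: 9.85
eef_pos: [0.6451, -0.0721, 0.1351]
ee_rot: [-1.571, -0.0, 0.7]
force: [0.4, -0.1, -4.2]
width: 0.0257
```

```bash
python3 - <<'E'
from sc import *
s=get_state(); print(s['t'],s['eef_pos'],s['ee_rot'],s['force'],s['moment'])
fr={n:grab_frame(n) for n in('scene','side')}
print('rim est',s['eef_pos']+[-.0822,-.0725,.049])
for n in(['scene'],['side'],['scene','side']):
  for o in run(fr,s,n)[:3]: print(n,np.round(o,4).tolist())
for n in fr: cv2.imwrite(f'pics/{n}9.png',fr[n]['img'])
E
```

```text
9.85 [ 0.64506824 -0.07213834  0.1350824 ] [-1.57075543e+00 -1.42088418e-04  6.99821998e-01] [ 0.41702539 -0.07511242 -4.24168374] [ 0.26332365 -0.38128875 -0.01505657]
rim est [ 0.56286824 -0.14463834  0.1840824 ]
['scene'] [79.1114, 1.0, 0.1, -0.003, 0.5701, -0.1392, 0.1833]
['scene'] [78.9484, 0.5, 0.1, -0.003, 0.5703, -0.139, 0.1842]
['scene'] [78.9339, 1.0, 0.101, -0.001, 0.568, -0.1383, 0.1833]
['side'] [45.5591, 7.0, 0.104, 0.003, 0.5613, -0.1388, 0.1722]
['side'] [45.5293, 7.0, 0.103, 0.003, 0.562, -0.1381, 0.1723]
['side'] [45.1304, 7.0, 0.102, 0.003, 0.5628, -0.1375, 0.1724]
['scene', 'side'] [108.0934, 0.5, 0.1, 0.0, 0.5684, -0.1367, 0.1842]
['scene', 'side'] [108.0706, 2.5, 0.104, -0.001, 0.5652, -0.1407, 0.1805]
['scene', 'side'] [107.995, 1.0, 0.101, -0.001, 0.568, -0.1383, 0.1833]
```

>>> {"name": "drive_tool", "arguments": {"rows": [[[0.003,-0.003,0.03],0,0],[[0.003,-0.003,0.06],0,0],[[0.003,-0.003,0.06],0,0],[[0.003,-0.003,0.07],0,0],[[0.003,-0.003,0.08],0,0],[[0.003,-0.003,0.08],0,0]]}}

```text
t: 10.55
eef_pos: [0.6461, -0.0739, 0.1595]
ee_rot: [-1.571, -0.0, 0.699]
force: [0.5, 0.6, -3.6]
width: 0.0256
```

>>> {"name": "drive_tool", "arguments": {"rows": [[[0,0,0.01],0,0],[[0,0,0.02],0,0],[[0,0,0.02],0,0]]}}

```text
t: 10.85
eef_pos: [0.6462, -0.0739, 0.1656]
ee_rot: [-1.571, -0.001, 0.699]
force: [0.5, 0.6, -4.4]
width: 0.0259
```

>>> {"name": "drive_tool", "arguments": {"rows": [[[0,0,0.01],0,0],[[0,0,0.02],0,0],[[0,0,0.02],0,0]]}}

```text
t: 11.15
eef_pos: [0.6462, -0.0738, 0.1717]
ee_rot: [-1.571, -0.001, 0.699]
force: [-0.4, 0.3, -4.2]
width: 0.0256
```

>>> {"name": "drive_tool", "arguments": {"rows": [[[0,0,0.007],0,0],[[0,0,0.014],0,0],[[0,0,0.014],0,0]]}}

```text
t: 11.45
eef_pos: [0.6461, -0.0738, 0.1756]
ee_rot: [-1.571, -0.0, 0.699]
force: [0.1, -0.1, -4.2]
width: 0.0259
```

>>> {"name": "drive_tool", "arguments": {"rows": [[[0,0,0.004],0,0],[[0,0,0.008],0,0],[[0,0,0.008],0,0]]}}

```text
t: 11.75
eef_pos: [0.646, -0.0738, 0.1779]
ee_rot: [-1.571, -0.0, 0.699]
force: [0.7, 0.1, -4.3]
width: 0.0256
```

>>> {"name": "drive_tool", "arguments": {"rows": [[[0,0,0.003],0,0],[[0,0,0.005],0,0],[[0,0,0.005],0,0]]}}

```text
t: 12.05
eef_pos: [0.6459, -0.0738, 0.1793]
ee_rot: [-1.571, -0.0, 0.699]
force: [-0.5, 0.7, -4.3]
width: 0.0254
```

>>> {"name": "drive_tool", "arguments": {"rows": [[[0,0,0.003],0,0],[[0,0,0.005],0,0],[[0,0,0.005],0,0]]}}

```text
t: 12.35
eef_pos: [0.646, -0.0738, 0.1808]
ee_rot: [-1.571, -0.0, 0.699]
force: [0.5, 0.6, -3.9]
width: 0.0255
```

>>> {"name": "drive_tool", "arguments": {"rows": [[[0,0,0.002],0,0],[[0,0,0.003],0,0],[[0,0,0.003],0,0]]}}

```text
t: 12.65
eef_pos: [0.6459, -0.0738, 0.1816]
ee_rot: [-1.571, -0.0, 0.699]
force: [-0.5, 0.4, -5.6]
width: 0.0258
```

>>> {"name": "drive_tool", "arguments": {"rows": [[[0,0,0.003],0,0],[[0,0,0.003],0,0],[[0,0,0.003],0,0]]}}

```text
t: 12.95
eef_pos: [0.6459, -0.0738, 0.1825]
ee_rot: [-1.571, -0.0, 0.699]
force: [0.7, -0.1, -3.3]
width: 0.0255
```

>>> {"name": "drive_tool", "arguments": {"rows": [[[0,0,0.003],0,0],[[0,0,0.003],0,0],[[0,0,0.003],0,0]]}}

```text
t: 13.25
eef_pos: [0.6459, -0.0738, 0.1834]
ee_rot: [-1.571, -0.0, 0.699]
force: [0.1, -0.4, -4.6]
width: 0.026
```

```bash
python3 -c "
from h import *
s=get_state();print(s['eef_pos'],s['force'],s['moment'])
f=grab_frame('scene');g=grab_frame('side');cv2.imwrite('pics/s10.png',f['img'])
cv2.imwrite('pics/a10.png',np.hstack([cv2.resize(f['img'][100:230,150:290],(420,390),interpolation=2),cv2.resize(g['img'][110:240,240:350],(330,390),interpolation=2)]))"
```

```text
[ 0.64590903 -0.07380326  0.18344092] [ 0.12431611 -0.37269504 -4.63575796] [ 0.30285767 -0.42952169  0.00078897]
```

View pics/a10.png

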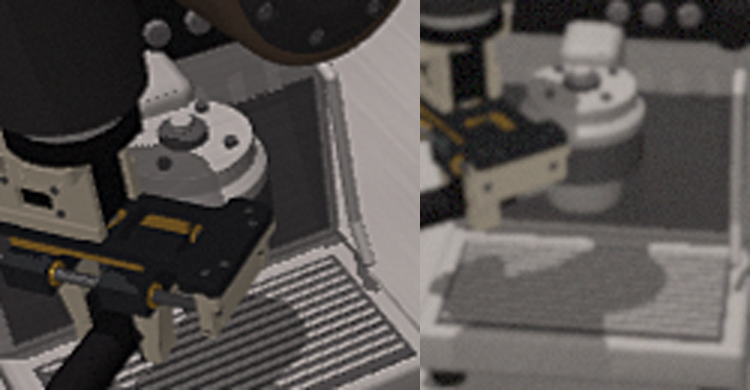

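The side view shows the cup's body up inside the ring, centred under the bell. I'll keep feeling upward for the gasket.

>>> {"name": "drive_tool", "arguments": {"rows": [[[0,0,0.003],0,0],[[0,0,0.003],0,0],[[0,0,0.003],0,0]]}}

```text
t: 13.65
eef_pos: [0.6458, -0.0737, 0.1839]
ee_rot: [-1.57, 0.0, 0.699]
force: [0.4, 0.1, -7.0]
width: 0.0258
```

>>> {"name": "drive_tool", "arguments": {"rows": [[[0,0,0.003],0,0],[[0,0,0.003],0,0],[[0,0,0.003],0,0]]}}

```text
t: 13.95
eef_pos: [0.6459, -0.0736, 0.1848]
ee_rot: [-1.57, -0.0, 0.699]
force: [1.0, 1.5, -10.2]
width: 0.0255
```

```bash
python3 -c "
from h import *
s=get_state();print(s['eef_pos'],s['force'],s['moment'])"
```

```text
[ 0.64592626 -0.07355672  0.18478923] [  1.00310968   1.5439608  -10.21487483] [ 0.88034353 -1.40672257  0.06007527]
```

```bash
python3 -c "
import numpy as np
r=np.array([.0819,.0719])
def d(a,b):
    R=lambda t:np.array([[np.cos(t),-np.sin(t)],[np.sin(t),np.cos(t)]])
    return np.round((R(np.radians(b))-R(np.radians(a)))@r/.3,4)
for a in range(0,81,10):
    print(a,[(t,*d(a,a+t),round(t/90,4)) for t in (1,2,3,4,5,6,8,10)])
"
```

```text
0 [(1, np.float64(-0.0042), np.float64(0.0047), 0.0111), (2, np.float64(-0.0085), np.float64(0.0094), 0.0222), (3, np.float64(-0.0129), np.float64(0.014), 0.0333), (4, np.float64(-0.0174), np.float64(0.0185), 0.0444), (5, np.float64(-0.0219), np.float64(0.0229), 0.0556), (6, np.float64(-0.0265), np.float64(0.0272), 0.0667), (8, np.float64(-0.036), np.float64(0.0357), 0.0889), (10, np.float64(-0.0458), np.float64(0.0438), 0.1111)]
10 [(1, np.float64(-0.005), np.float64(0.0039), 0.0111), (2, np.float64(-0.01), np.float64(0.0078), 0.0222), (3, np.float64(-0.0151), np.float64(0.0115), 0.0333), (4, np.float64(-0.0203), np.float64(0.0152), 0.0444), (5, np.float64(-0.0256), np.float64(0.0187), 0.0556), (6, np.float64(-0.0309), np.float64(0.0222), 0.0667), (8, np.float64(-0.0417), np.float64(0.0289), 0.0889), (10, np.float64(-0.0527), np.float64(0.0352), 0.1111)]
20 [(1, np.float64(-0.0056), np.float64(0.003), 0.0111), (2, np.float64(-0.0112), np.float64(0.0059), 0.0222), (3, np.float64(-0.0169), np.float64(0.0087), 0.0333), (4, np.float64(-0.0226), np.float64(0.0114), 0.0444), (5, np.float6
[... 2142 characters left out ...]
(-0.0233), np.float64(-0.01), 0.0444), (5, np.float64(-0.029), np.float64(-0.0128), 0.0556), (6, np.float64(-0.0347), np.float64(-0.0156), 0.0667), (8, np.float64(-0.0458), np.float64(-0.0216), 0.0889), (10, np.float64(-0.0568), np.float64(-0.028), 0.1111)]
80 [(1, np.float64(-0.0054), np.float64(-0.0033), 0.0111), (2, np.float64(-0.0107), np.float64(-0.0068), 0.0222), (3, np.float64(-0.016), np.float64(-0.0103), 0.0333), (4, np.float64(-0.0212), np.float64(-0.0139), 0.0444), (5, np.float64(-0.0263), np.float64(-0.0176), 0.0556), (6, np.float64(-0.0314), np.float64(-0.0214), 0.0667), (8, np.float64(-0.0414), np.float64(-0.0293), 0.0889), (10, np.float64(-0.051), np.float64(-0.0375), 0.1111)]
```

>>> {"name": "drive_tool", "arguments": {"rows": [[[-0.0042,0.0047,0],0.0111,0],[[-0.0086,0.0094,0],0.0222,0],[[-0.0129,0.0139,0],0.0333,0],[[-0.0173,0.0185,0],0.0444,0],[[-0.0173,0.0185,0],0.0444,0]]}}

```text
t: 14.45
eef_pos: [0.6405, -0.0682, 0.1854]
ee_rot: [-1.571, 0.0, 0.77]
force: [1.6, -1.0, -9.5]
width: 0.0258
```

```bash
python3 -c "
from h import *
s=get_state();print(s['eef_pos'],s['ee_rot'],s['force'],s['moment'])"
```

```text
[ 0.64047117 -0.06824588  0.18535667] [-1.57096148e+00  9.15044341e-05  7.69878736e-01] [ 1.59009114 -0.95397782 -9.52399913] [ 0.14980364 -1.30443889  0.19306667]
```

>>> {"name": "drive_tool", "arguments": {"rows": [[[-0.0045,0.0044,0],0.0111,0],[[-0.0091,0.0087,0],0.0222,0],[[-0.0138,0.013,0],0.0333,0],[[-0.0186,0.0172,0],0.0444,0],[[-0.0284,0.0253,0],0.0667,0],[[-0.0284,0.0253,0],0.0667,0]]}}

```text
t: 15.05
eef_pos: [0.6318, -0.0604, 0.1853]
ee_rot: [-1.571, -0.0, 0.875]
force: [1.6, -1.1, -9.3]
width: 0.0257
```

```bash
cat > st.py <<'E'
from h import *
s=get_state();F=np.mean([get_state()['force'] for _ in range(1)],0)
c=np.array([.5640,-.1457]); r=s['eef_pos'][:2]-c; u=r/np.linalg.norm(r); t=np.array([-u[1],u[0]])
F=s['force'][:2]
print('t',s['t'],'ang',round(np.degrees(np.arctan2(*r[::-1])),2),'yaw',round(np.degrees(s['ee_rot'][2]),2),'turned',round(np.degrees(s['ee_rot'][2])-40.1,2),'rho',round(np.linalg.norm(r),4),'z',s['eef_pos'][2].round(4),'Frad,Ftan,Fz',F@u,F@t,s['force'][2],'M(rad,tan,z)',s['moment'][:2]@u,s['moment'][:2]@t,s['moment'][2],'torque axis',F@t*np.linalg.norm(r)+s['moment'][2])
E
python3 st.py
```

```text
t 15.05 ang 51.51 yaw 50.12 turned 10.02 rho 0.1089 z 0.1853 Frad,Ftan,Fz 0.16313326954561397 -1.953915331393428 -9.251748042788908 M(rad,tan,z) -0.5947236466468269 -0.7259469738552378 0.06886060010829473 torque axis -0.14398292140116475
```

>>> {"name": "drive_tool", "arguments": {"rows": [[[-0.01,0.0078,0],0.0222,0],[[-0.0203,0.0152,0],0.0444,0],[[-0.0309,0.0222,0],0.0667,0],[[-0.0417,0.0289,0],0.0889,0],[[-0.0527,0.0352,0],0.1111,0],[[-0.0527,0.0352,0],0.1111,0],[[-0.0527,0.0352,0],0.1111,0]]}}

```text
t: 15.75
eef_pos: [0.6162, -0.05, 0.1852]
ee_rot: [-1.57, -0.0, 1.047]
force: [0.6, 0.6, -7.3]
width: 0.0257
```

```bash
python3 st.py
```

```text
t 15.75 ang 61.37 yaw 59.98 turned 19.88 rho 0.109 z 0.1852 Frad,Ftan,Fz 0.8450070149229935 -0.249553665047367 -7.258510875723316 M(rad,tan,z) -0.21074357914080938 -0.9276762130257944 0.06621754507273767 torque axis 0.03901029962272276
```

>>> {"name": "drive_tool", "arguments": {"rows": [[[-0.0112,0.0059,0],0.0222,0],[[-0.0226,0.0114,0],0.0444,0],[[-0.0343,0.0165,0],0.0667,0],[[-0.046,0.0212,0],0.0889,0],[[-0.046,0.0212,0],0.0889,0],[[-0.046,0.0212,0],0.0889,0]]}}

```text
t: 16.35
eef_pos: [0.603, -0.0436, 0.1852]
ee_rot: [-1.571, -0.0, 1.186]
force: [4.2, 1.0, -8.9]
width: 0.0255
```

```bash
python3 st.py
```

```text
t 16.35 ang 69.11 yaw 67.97 turned 27.87 rho 0.1092 z 0.1852 Frad,Ftan,Fz 2.4338108642898604 -3.521356019403388 -8.894162306851806 M(rad,tan,z) -0.7614164444220616 -1.213384214723904 0.28270959410732804 torque axis -0.10197358965375447
```

>>> {"name": "drive_tool", "arguments": {"rows": [[[-0.0059,0.0022,0],0.0111,0],[[-0.0119,0.0043,0],0.0222,0],[[-0.0119,0.0043,0],0.0222,0],[[-0.0119,0.0043,0],0.0222,0]]}}

```text
t: 16.75
eef_pos: [0.5993, -0.0423, 0.1853]
ee_rot: [-1.571, -0.0, 1.223]
force: [5.0, 2.2, -9.3]
width: 0.0256
```

```bash
python3 st.py
```

```text
t 16.75 ang 71.15 yaw 70.06 turned 29.96 rho 0.1093 z 0.1853 Frad,Ftan,Fz 3.644057010177189 -4.000503611518655 -9.331517704018953 M(rad,tan,z) -1.2971901668943564 -1.5862723274378294 0.3426122519355582 torque axis -0.09457927879912598
```

>>> {"name": "drive_tool", "arguments": {"rows": [[[-0.006,0.002,0],0.0111,0],[[-0.0121,0.0039,0],0.0222,0],[[-0.0121,0.0039,0],0.0222,0],[[-0.0121,0.0039,0],0.0222,0]]}}

```text
t: 17.15
eef_pos: [0.5957, -0.0411, 0.1853]
ee_rot: [-1.572, -0.0, 1.258]
force: [5.2, 0.0, -8.3]
width: 0.0255
```

```bash
python3 st.py
```

```text
t 17.15 ang 73.11 yaw 72.05 turned 31.95 rho 0.1093 z 0.1853 Frad,Ftan,Fz 1.5388814458503366 -5.000150122767567 -8.273810078667685 M(rad,tan,z) -1.4065296909886023 -1.4820417331102098 0.36506460306019095 torque axis -0.18132808534950706
```

>>> {"name": "drive_tool", "arguments": {"rows": [[[-0.0061,0.0018,0],0.0111,0],[[-0.0122,0.0035,0],0.0222,0],[[-0.0122,0.0035,0],0.0222,0],[[-0.0122,0.0035,0],0.0222,0]]}}

```text
t: 17.55
eef_pos: [0.5922, -0.0401, 0.1853]
ee_rot: [-1.572, -0.0, 1.292]
force: [5.0, 1.8, -8.6]
width: 0.0254
```

```bash
python3 st.py
```

```text
t 17.55 ang 75.05 yaw 74.05 turned 33.95 rho 0.1093 z 0.1853 Frad,Ftan,Fz 3.0299867620368564 -4.3529130711247825 -8.584979851957435 M(rad,tan,z) -1.5319015029485148 -1.435527582829449 0.26735855789434737 torque axis -0.20852406555595504
```

>>> {"name": "drive_tool", "arguments": {"rows": [[[-0.0061,0.0016,0],0.0111,0],[[-0.0123,0.0031,0],0.0222,0],[[-0.0123,0.0031,0],0.0222,0],[[-0.0123,0.0031,0],0.0222,0],[[-0.0123,0.0031,0],0.0222,0]]}}

```text
t: 18.05
eef_pos: [0.5887, -0.0392, 0.1854]
ee_rot: [-1.572, -0.0, 1.327]
force: [6.6, 1.5, -8.3]
width: 0.0257
```

```bash
python3 st.py
```

```text
t 18.05 ang 76.95 yaw 76.05 turned 35.95 rho 0.1093 z 0.1854 Frad,Ftan,Fz 2.987511191371874 -6.052244061925115 -8.333874418339553 M(rad,tan,z) -1.7735301251505473 -1.175733825857734 0.2045694169053477 torque axis -0.45692957079978225
```

>>> {"name": "drive_tool", "arguments": {"rows": [[[-0.0062,0.0013,0],0.0111,0],[[-0.0124,0.0024,0],0.0222,0],[[-0.0124,0.0024,0],0.0222,0],[[-0.0124,0.0024,0],0.0222,0]]}}

```text
t: 18.45
eef_pos: [0.585, -0.0386, 0.1854]
ee_rot: [-1.572, -0.0, 1.362]
force: [6.3, 1.4, -9.1]
width: 0.0252
```

```bash
cat > av.py <<'E'
from h import *
X=[]
for i in range(8):
    s=get_state(); X.append(np.r_[s['force'],s['moment']]); grab_frame('side')
X=np.array(X); m=X.mean(0); c=np.array([.5640,-.1457]); r=s['eef_pos'][:2]-c; rho=np.linalg.norm(r);u=r/rho; t=np.array([-u[1],u[0]])
print('t',s['t'],'turned',np.degrees(s['ee_rot'][2])-40.1,'z',s['eef_pos'][2],'Frad',m[:2]@u,'Ftan',m[:2]@t,'Fz',m[2],'M',m[3:5]@u,m[3:5]@t,m[5],'axis torque',m[:2]@t*rho+m[5],'+-',(X[:,:2]@t*rho+X[:,5]).std()/8**.5)
E
python3 av.py
```

```text
t 18.8 turned 37.94908428619545 z 0.18540704567217578 Frad 2.592088088500103 Ftan -5.684347053103086 Fz -9.1011411244816 M -1.9919907330811668 -0.9473825512640943 0.24520451333089374 axis torque -0.37538193227587513 +- 0.012335615641769786
```

>>> {"name": "drive_tool", "arguments": {"rows": [[[-0.0063,0.001,0],0.0111,0],[[-0.0126,0.0019,0],0.0222,0],[[-0.0126,0.0019,0],0.0222,0],[[-0.0126,0.0019,0],0.0222,0]]}}

```text
t: 19.25
eef_pos: [0.5814, -0.0379, 0.1855]
ee_rot: [-1.572, -0.0, 1.397]
force: [7.2, 1.6, -10.9]
width: 0.0254
```

```bash
python3 av.py
```

```text
t 19.6 turned 39.94689847927875 z 0.1854710984807876 Frad 2.4921355161900616 Ftan -6.722135983675203 Fz -9.573341308629898 M -2.153353988599693 -0.9314181816875463 0.23581543984855666 axis torque -0.497798944090868 +- 0.021858315140957037
```

>>> {"name": "drive_tool", "arguments": {"rows": [[[-0.0063,0.0008,0],0.0111,0],[[-0.0126,0.0015,0],0.0222,0],[[-0.0126,0.0015,0],0.0222,0],[[-0.0126,0.0015,0],0.0222,0]]}}

```text
t: 20.05
eef_pos: [0.5778, -0.0374, 0.1855]
ee_rot: [-1.573, -0.0, 1.432]
force: [6.7, 1.9, -9.0]
width: 0.0261
```

```bash
python3 av.py
```

```text
t 20.4 turned 41.94704217929172 z 0.1855107371676395 Frad 2.789311233225557 Ftan -6.958505661210665 Fz -9.527992719489914 M -2.312080116775197 -0.9758978368878409 0.17398491977521668 axis torque -0.5858574408476614 +- 0.02021708399425732
```

>>> {"name": "drive_tool", "arguments": {"rows": [[[-0.0063,0.0006,0],0.0111,0],[[-0.0126,0.0011,0],0.0222,0],[[-0.0126,0.0011,0],0.0222,0],[[-0.0126,0.0011,0],0.0222,0]]}}

```text
t: 20.85
eef_pos: [0.5743, -0.037, 0.1856]
ee_rot: [-1.573, -0.0, 1.467]
force: [8.0, 2.3, -10.6]
width: 0.0255
```

```bash
python3 av.py
```

```text
t 21.2 turned 43.94440804420761 z 0.1855730891583507 Frad 3.3996488914405507 Ftan -7.950220752505437 Fz -10.101632048279768 M -2.5238818146897835 -0.8920871557132327 0.08668923995223639 axis torque -0.781503072684015 +- 0.013140963458412121
```

Torque about the axis at rest is 0.78 Nm, which is snug (about 39 N of squeeze). I'll let go and withdraw upward.

>>> {"name": "drive_tool", "arguments": {"rows": [[[0,0,0],0,0.2],[[0,0,0],0,0.4],[[0,0,0],0,0.6],[[0,0,0],0,0.8],[[0,0,0],0,0.8],[[0,0,0],0,0.8],[[0,0,0],0,0.8],[[0,0,0],0,0.8],[[0,0,0],0,0.8]]}}

```text
t: 22.15
eef_pos: [0.5729, -0.0373, 0.1852]
ee_rot: [-1.571, 0.0, 1.467]
force: [-1.2, 0.3, -0.1]
width: 0.0702
```

```bash
python3 st.py; python3 -c "
from h import *
s=get_state(); print(s['width'],s['force'],s['eef_pos']); f=grab_frame('wrist'); cv2.imwrite('pics/w11.png',f['img'])"
```

```text
t 22.15 ang 85.3 yaw 84.03 turned 43.93 rho 0.1088 z 0.1852 Frad,Ftan,Fz 0.16494496687087223 1.2095232764294144 -0.13799611359885547 M(rad,tan,z) 0.03338829017181843 0.05400398868756181 0.02676700997821033 torque axis 0.15833740567438465
0.07023027880275731 [-1.19195046  0.26345302 -0.13799611] [ 0.57290918 -0.03728673  0.18515172]
```

>>> {"name": "drive_tool", "arguments": {"rows": [[[0,0,0.05],0,0.8],[[0,0,0.13],0,0.8],[[0,0,0.25],0,0.8],[[0,0.05,0.4],0,0.8],[[0.1,0.15,0.5],0,0.8],[[0.2,0.3,0.5],0,0.8],[[0.3,0.45,0.5],0,0.8],[[0.4,0.5,0.5],0,0.8],[[0.4,0.5,0.5],0,0.8],[[0.4,0.5,0.5],0,0.8]]}}

```text
t: 23.2
eef_pos: [0.6932, 0.1135, 0.3333]
ee_rot: [-1.568, 0.001, 1.467]
force: [0.2, 0.0, 0.4]
width: 0.07
```

```bash
python3 - <<'E'
from h import *
s=get_state(); print(s['t'],s['force'],s['eef_pos'])
f=grab_frame('scene');g=grab_frame('side')
cv2.imwrite('pics/a12.png',np.hstack([cv2.resize(f['img'],(400,300)),cv2.resize(g['img'],(400,300))]))
cv2.imwrite('pics/a12.png',np.vstack([np.hstack([cv2.resize(f['img'],(400,300)),cv2.resize(g['img'],(400,300))]),np.hstack([cv2.resize(f['img'][90:240,150:350],(400,300),interpolation=2),cv2.resize(g['img'][100:250,210:410],(400,300),interpolation=2)])]))
for q,n in((f,'scene'),(g,'side')):
    for th in ['jug','tamper','cup']:
        print(n,th,[(r['box'],round(r['confidence'],2)) for r in regions_of(q,th)][:2])
E
```

```text
23.2 [0.15645313 0.00051511 0.3897962 ] [0.69323336 0.11348254 0.3333146 ]
scene jug [([171.0, 322.2, 238.2, 384.6], 0.94)]
scene tamper [([172.6, 294.0, 201.7, 334.8], 0.72)]
scene cup [([200.3, 395.5, 254.4, 459.4], 0.78)]
side jug [([173.2, 250.7, 228.1, 305.9], 0.84)]
side tamper [([209.0, 231.2, 236.2, 269.2], 0.61)]
side cup [([146.5, 304.8, 203.8, 344.7], 0.88), ([209.9, 231.0, 234.5, 269.4], 0.71)]
```

View pics/a12.png

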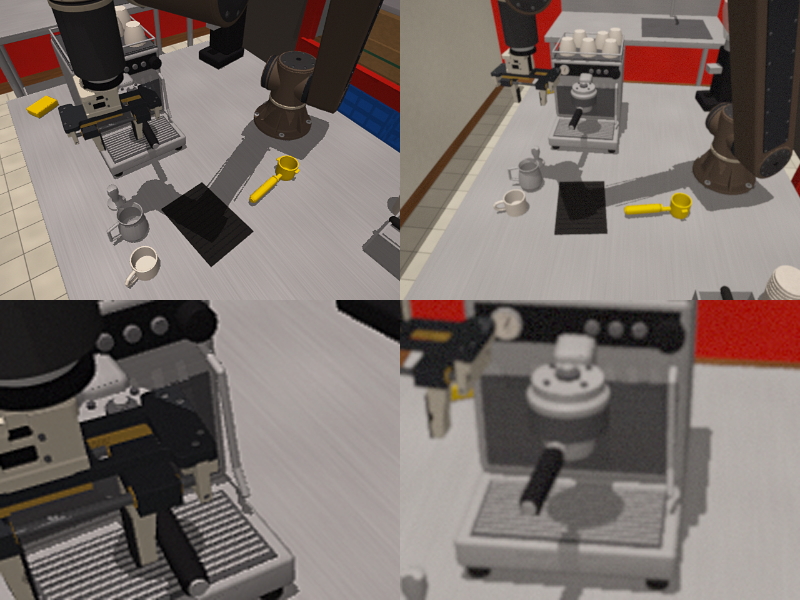

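The portafilter hangs in the group by itself, with the handle to the front. The jug, tamper and cup boxes are unchanged and the gripper is clear.

```bash
python3 -c "
from station import *
print(job_done())"
```

```text
the job is handed in; nothing more can be done
None
```

The portafilter is locked in the group head and hangs there on its own. I handed the job in at about 23 s of robot time, against the 64 s limit.

- **Pick-up:** I gripped the handle about 110 mm from the cup's axis with 60 N. That is 15 mm closer than the listed grip point, to lessen droop.
- **Group position:** two wrist views put the group's axis at (0.564, −0.146) m, with the machine turned −90°.
- **Entry:** the handle went in 50° left of the front. I raised it until the rim met something firm, which I took to be the gasket.
- **Locking:** I turned it 44° in short steps, until the torque about the axis at rest was 0.78 Nm. That is about 39 N of squeeze by the given 0.02 Nm per N. I then opened the fingers and withdrew.

**Last checks**
- After release, the force on the tool fell to about zero.
- The final side picture shows the portafilter hanging with its handle to the front.
- The jug and the cup show the same picture boxes as at the start, to within about 3 pixels. The tamper moved no more than about 5 pixels in the side picture, which I take as detector scatter.

**Disagreements and limits**
- The cup's droop in the gripper was unclear: 1–4° from most fits, but 6–7° from one wrist fit. I set the height by touch instead.
- Contact came about 1–2 mm higher than my vision estimate of the rim allowed for.
- The squeeze remaining after release was not measured.

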